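Zero the spectrophotometer on its blank

ROBOT

A 6-joint arm with a two-finger parallel gripper is mounted at the origin on the work surface. World frame = base frame: x ahead of the robot, y to its left, z up, the work surface at z = 0. Lengths are in m, angles in rad, forces in N, time in s.
With the tool pointing down it reaches from about 0.35 to 0.875 m from the base axis. Payload 4.2 kg.
Tool frame: the origin (TCP) lies between the finger pads; the fingertips stand finger_overhang ahead of it and the grasp point (between the pads) lies 2 mm behind it (finger_overhang is the distance from the TCP to the fingertips, in m); z points along the fingers, y is the line along which they close (so a half turn about z gives the same grasp; the last joint's range is limited). The gripper opens to 85 mm and grips with 20 to 120 N. Pads are 22 mm wide; open, the fingers measure 114 mm over their backs; the gripper's body (76 mm by 85 mm) begins 54 mm behind the grasp point. The pads swing forward as they close: fully open they stand 13 mm farther back than shut.
Start: joints at [1.474, 0.385, 0.008, 0, -1.194, -0.259], TCP at [0.218, 0.586, 0.248] pointing down, gripper open.
Joint ranges: [-3.14, 3.14], [-1.21, 2.06], [-1.07, 1.41], [-3.16, 2.05], [-2.99, -0.16], [-3.1, 3.1]. Speed limits (rad/s): [2.79, 2.79, 3.14, 3.14, 3.14, 3.14].

INTERFACE

Orientations are given as a rotation vector (axis times angle).
In Python, from rig import * gives the robot as it stands. The module is installed in compiled form; this text tells all that it offers.
- The arm moves only by the shell command python3 -m handwheel 'ROWS' [FORCE]. ROWS is JSON, a list that holds one entry, the list of rows, each a list of 7 numbers: the shift along the tool's x, y, z in mm, then the turn, a rotation vector about the tool's x, y, z in degrees, then the opening, from -1 (shut) to 1 (fully open). A call has 1 to 8 rows; each row is the pose to reach, as a shift and turn from the pose commanded when the call began, along the tool's axes at that moment; what a row does not reach only later rows make up. A row lasts 1/12 s, in which the tool goes at most 41.7 mm and 7.16 degrees, less where a joint would pass 70% of its speed; a pose out of reach is approached as far as the arm can. A call with a gripper value outside its range is refused whole. The fingers move at their own pace and stop on an object; FORCE is the grip in N (left out, the last holds). Time passes only in rows, so rows that repeat a pose let the fingers close. It gives the time, the measured TCP pose, the force, the opening and the grip force at its end, in the units of the state.
- state(): the state, without advancing time (a new reading comes with each control period).
- snapshot(name): name is "side" or "top" or "wrist"; returns a dict with "frame" (420x560x3 uint8, red, green, blue), "intrinsics" (3x3 intrinsics, pixels), "k1" (the pictures are not rectified: a ray, as slopes to the right and down, at radius r is drawn at 1 + k1 r^2 times it, then the intrinsics apply), "R" (3x3) and "t" (3): a world point X has camera coordinates R X + t; the wrist camera has in their place "hand_eye" (4x4, takes a point from camera to tool coordinates, whose origin is the TCP and whose axes are the flange's). Camera axes: x right, y down, z forward; pixel columns grow to the right and rows downward; lengths in m; the calibration is good to about 2 mm. A picture is of the moment at which its call begins: read the wrist's pose just before it. There is no depth.
- job_done(): hands the job in; it is judged then, once.
Trained networks look in a picture, given as the dict that the camera call returned (one of the last four; its "shot" number tells which), for a name from the list of things; names that differ only in an ending like _2 or _b are one class to them, and where a whole thing is asked for, a point or a joint stands for the part that bears it (a point fixed in the world has none). Each returns a list of dicts, best first, with "score" (0 to 1); they miss things now and then, are a little off and sometimes report something else, mostly with a low value. They report only what shows in the picture. A call takes as long as a camera call.
- recognise(picture, query): "position" ([x, y, z] in m, in the coordinates of the camera as it stood for that picture, good to about 4 mm: the middle of the surface that is visible of it).
The state is a dict: "clock": time; "qpos": joint angles; "joint_velocities": joint speeds; "joint_torque": joint torques, N m; "ee_pos": TCP position; "tool_rot": TCP orientation; "contact_force": force on the tool from outside, world axes, zero at the start; "ft_torque": the same for the moment, N m; "grip_width": opening from 0.0 (shut) to 1.0 (fully open); "gripper_force": force on a finger pad.
Only numpy, scipy, OpenCV 4.12 (cv2) and the standard library are available. Lean on these libraries where they do the work, as an engineer would, in place of code of your own. Each camera call takes 0.05 s, during which the arm holds its last target. There are 200 camera calls.

TASK

Zero the spectrophotometer: with the fingertips, push the cell rod fully home so that the blank stands in the beam, and push the sample lid over and down until it is fully shut, gently, without slamming it. Then, with rod and lid in place, press the oblong zero key right down and let it go. Press no other key, and leave the glassware and boxes where they stand; nothing is picked up.

Things in the scene. Friction and masses are not known exactly. Their poses are not given: they have to be found in the camera images.
- spectro: Cream spectrophotometer, 300 deep by 380 wide by 125 high, fixed, yaw within 0.2 rad; origin at the centre of its underside, x to its back, y to its left, z up. Front at x = -150 mm. At right (y -190 to -45) the open-topped sample compartment, rim at z = 125; at left the key panel, rising from z = 75 at the front to 125 at x = 0 (0.322 rad); flat top behind.
- lid (a joint): Sample lid, angle in rad: 0 = shut flat on the rim, about 1.57 = standing upright; it starts at 1.35 to 1.65. Hinged along its far edge; it comes down towards the front. Stiff friction hinge: it stays at whatever angle it is left; 1.5 to 3 N at its free edge move it.
- lid_hinge (a point): Hinge line of the lid, middle of its width; (-30, -117.5, 127) mm in the instrument frame. Axes turn with the lid and equal the instrument's when shut.
- lid_edge (a point): Middle of the free edge on the lid's outer face: 122 mm from the hinge along the lid, 8.5 off the hinge line. The lid is 144 wide, 10 thick; a 50 wide finger tab sticks out 10 beyond the edge. The outer face looks up when shut, away from the robot when upright. Axes turn with the lid: z is its outward normal, -x runs from hinge to free edge.
- cell_rod (a joint): Pull rod of the cell carrier, in m: 0 = fully home (pushed in), up to 0.0375 = pulled out to the front; it starts between 0.020 and 0.0375. Slides along the instrument's x with 2.5 N friction, stays where left, hard stop at 0.
- rod_knob (a point): Centre of the front end face of the rod's black knob (18 mm dia, 18 long, axis along the instrument's x): (-174 minus the pull, -117.5, 92) mm in the instrument frame. The face looks to the front; 6 mm of rod shows between knob and instrument when home.
- zero_key (a joint): Zero key, in m: 0 = up, 0.005 = fully down. Spring return, 1.2 N to start, 4.2 N fully down; it moves along the panel's normal.
- zero_key_top (a point): Centre of the top of the zero key: the only oblong key (36 mm wide along y, 16 up the slope, 8 proud of the panel), at the right-hand end of the row of three. Its z axis is the panel's normal, which leans 0.322 rad from vertical towards the front.
- mode_key (a joint): Middle key of the row, round, 16 dia, 8 proud, 60 to the left of the zero key; same travel and spring, not to be pressed.
- print_key (a joint): Left key of the row, round, 16 dia, 8 proud, 110 to the left of the zero key; same travel and spring, not to be pressed.
- amber_large: Bystander: brown stoppered reagent bottle, 86 dia, 175 high (mm), origin at the centre of its underside.
- amber_medium: Bystander: brown stoppered reagent bottle, 72 dia, 150 high (mm), origin at the centre of its underside.
- flask: Bystander: empty conical flask, 85 dia at the foot, 135 high (mm), origin at the centre of its underside.
- amber_small: Bystander: brown stoppered reagent bottle, 60 dia, 120 high, on the bench at the instrument's right front corner (mm), origin at the centre of its underside.
- beaker: Bystander: small open beaker, 50 dia, 68 high, on the bench in front of the key panel (mm), origin at the centre of its underside.
- cuvette_box: Bystander: grey cuvette box with a clear lid, 45 x 75 x 49 high, standing on the instrument's flat top behind the display (mm), origin at the centre of its underside.
- wash_bottle: Bystander: white wash bottle, 64 dia, about 195 high with its bent spout, left of the instrument (mm), origin at the centre of its underside.
- wipes_box: Bystander: white carton of lens wipes, 115 x 125 x 75 high, left of the instrument (mm), origin at the centre of its underside.

How it is judged:
On the way, in this order (a step that is already met when the one before it is completed fails the run):
1. the cell rod is fully home and the sample lid is fully shut (value of joint lid below 0.035 rad and value of joint cell_rod below 0.003 m), for 0.2 s.
2. the zero key is pressed right down while rod and lid are in place (all of step 1 and value of joint zero_key above 0.0035 m), for 0.05 s.
At the end, for the whole second after the job is handed in: Lid shut to within 0.035 rad (4 mm at its free edge), rod home to within 3 mm, zero key released (less than 1.5 mm down), every bystander upright and within 20 mm of its start (all of step 1 and value of joint zero_key below 0.0015 m and distance of each of amber_large, amber_medium, flask, amber_small, beaker, cuvette_box, wash_bottle, wipes_box from where it was at the start of the episode below 0.02 m and angle between each of amber_large, amber_medium, flask, amber_small, beaker, cuvette_box, wash_bottle, wipes_box's own z axis and vertical below 0.15 rad); the robot touches nothing.
It fails at once if the lid is slammed: it turns faster than 4 rad/s in the last 0.5 rad before it shuts (value of joint lid below 0.5 rad and velocity of joint lid below -4 rad/s).
It fails at once if another key is pressed more than 2 mm (value of joint any of mode_key, print_key above 0.002 m).
It fails at once if a piece of glassware or a box is moved by more than 20 mm, lifted or tipped (distance of any of amber_large, amber_medium, flask, amber_small, beaker, cuvette_box, wash_bottle, wipes_box from where it was at the start of the episode above 0.02 m or angle between any of amber_large, amber_medium, flask, amber_small, beaker, cuvette_box, wash_bottle, wipes_box's own z axis and vertical above 0.3 rad).
It also fails if it takes over 54 s, if anything falls off the work surface, if the arm or the gripper's body presses on something with over 40 N, if the wrist force passes 120 N, or if a joint passes its speed limit or range.

## Working session

There is one attempt and no reset: what is moved stays moved. The work goes in short steps, Python scripts to look and compute and a shell command to move; the robot and the scene stay as the last step left them, time stands still between calls to the robot, and variables do not carry over. Pictures are saved under pics/ and viewed, at most 10 in all, crops included, and the job is handed in when it is done.

```bash
mkdir -p pics; cat > h.py <<'E'
from rig import *
import numpy as np, cv2
from scipy.spatial.transform import Rotation as Ro
def w(s,p): return s["R"].T@(np.array(p)-s["t"]) if isinstance(s["R"],np.ndarray) else np.array(s["R"]).T@(np.array(p)-np.array(s["t"]))
E
python3 - <<'E'
from h import *
print(state())
for c in ("side","top"):
    s=snapshot(c); cv2.imwrite(f"pics/{c}0.png",s["frame"][:,:,::-1])
    print(c,np.round(s["intrinsics"],1).tolist(),s["k1"])
    for q in ["spectro","lid_edge","lid_hinge","rod_knob","zero_key_top","mode_key","print_key","amber_small","beaker","cuvette_box","amber_large","amber_medium","flask","wash_bottle","wipes_box"]:
        try: print(q,[(round(d["score"],2),np.round(w(s,d["position"]),3).tolist()) for d in recognise(s,q)[:2]])
        except Exception as e: print(q,e)
print(state()["clock"])
E
```

```text
{'clock': 0.0, 'qpos': array([ 1.47357499e+00,  3.85574474e-01,  6.61255274e-03, -4.98563396e-04,
       -1.19401543e+00, -2.58614687e-01]), 'joint_velocities': array([-0.00069375, -0.00107447, -0.00034172, -0.00085157, -0.0005751 ,
        0.0005849 ]), 'joint_torque': array([-8.65307766e-05, -3.92287052e+01,  1.88397503e+01,  4.18621883e+00,
       -4.65875346e-03, -6.78794034e-07]), 'ee_pos': array([0.21751453, 0.58533572, 0.24720561]), 'tool_rot': array([ 3.08977289e+00, -5.55894498e-01, -4.49045626e-04]), 'contact_force': array([-0.12338991, -0.04098672, -0.12935234]), 'ft_torque': array([ 0.01084888,  0.00514155, -0.05369476]), 'gripper_force': 0.0, 'grip_width': 1.0020023824762447}
side [[537.6, 0.0, 279.6], [0.0, 537.6, 203.3], [0.0, 0.0, 1.0]] 0.016880406474905334
spectro [(0.76, [0.644, 0.045, 0.109]), (0.55, [0.629, -0.119, 0.211])]
lid_edge [(0.73, [0.323, -0.455, 0.083]), (0.5, [0.632, -0.117, 0.206])]
lid_hinge [(0.77, [0.629, -0.119, 0.21])]
rod_knob [(0.45, [0.557, -0.161, 0.091])]
zero_key_top [(0.4, [0.322, -0.456, 0.086])]
mode_key []
print_key []
amber_small [(0.8
[... 505 characters left out ...]
22])]
lid_edge [(0.86, [0.626, -0.164, 0.234])]
lid_hinge [(0.67, [0.627, -0.163, 0.234])]
rod_knob [(0.51, [0.557, -0.161, 0.096]), (0.24, [0.626, -0.164, 0.233])]
zero_key_top [(0.61, [0.561, -0.027, 0.097])]
mode_key [(0.67, [0.321, -0.473, 0.117])]
print_key [(0.72, [0.556, -0.166, 0.1])]
amber_small [(0.63, [0.506, -0.317, 0.082])]
beaker [(0.49, [0.435, 0.073, 0.02])]
cuvette_box [(0.93, [0.71, 0.012, 0.174])]
amber_large [(0.62, [0.321, -0.474, 0.121])]
amber_medium [(0.74, [0.491, -0.451, 0.101]), (0.57, [0.572, 0.484, 0.075])]
flask [(0.64, [0.623, -0.454, 0.058])]
wash_bottle [(0.7, [0.427, 0.478, 0.12]), (0.23, [0.563, -0.032, 0.093])]
wipes_box [(0.66, [0.573, 0.482, 0.071])]
1.6
```

View pics/side0.png

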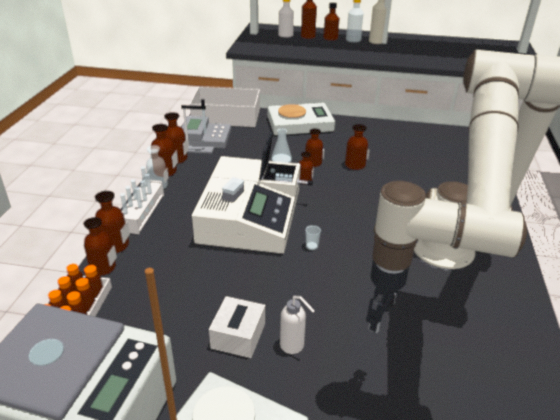

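View pics/top0.png

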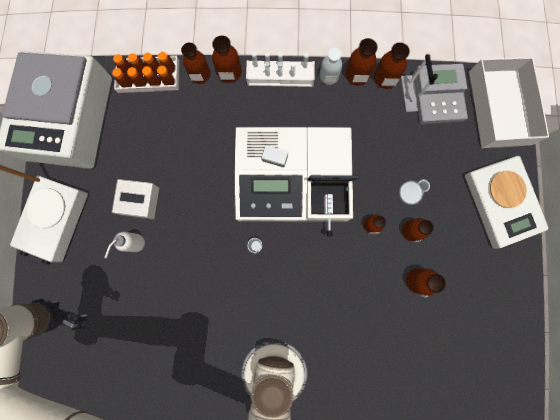

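Side view: instrument around (250,200), lid upright near (268,150). Top view: instrument body spans (235–352, 127–220), keys near (253,205), (268,205) and (288,206), and the knob at (328,230). I'll take a closer crop to fit the pose.

```bash
python3 - <<'E'
import cv2
i=cv2.imread("pics/top0.png")[118:243,225:362]
cv2.imwrite("pics/c1.png",cv2.resize(i,None,fx=4.8,fy=4.8,interpolation=cv2.INTER_CUBIC))
E
```

```text
(no output)
```

View pics/c1.png

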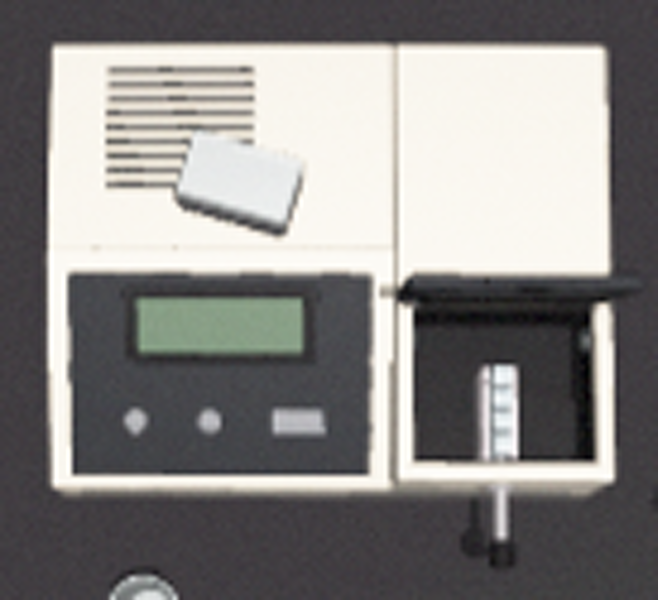

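The crop shows the rim corners at (53,45), (606,45) and (613,481), the keys at (136/209/298,421), and the knob end at about (502,562). The lid is close to upright, slightly tilted. I'll fit the pose from these.

```bash
cat >> h.py <<'E'
def proj(X,R,t,K,k1):
    c=np.atleast_2d(X)@np.array(R).T+np.array(t); s=c[:,:2]/c[:,2:]
    s=s*(1+k1*(s**2).sum(1,keepdims=True)); return s*[K[0][0],K[1][1]]+[K[0][2],K[1][2]]
def inst(p,P):  # p: x,y,yaw ; P instrument frame m
    c,s=np.cos(p[2]),np.sin(p[2]); P=np.atleast_2d(P)
    return np.c_[p[0]+c*P[:,0]-s*P[:,1],p[1]+s*P[:,0]+c*P[:,1],P[:,2]]
def keyz(x): return .075+(x+.15)/3+.008/np.cos(.322)  # top of key measured along normal approx
E
python3 - <<'E'
from h import *
from scipy.optimize import least_squares
s=snapshot("top")
P=np.array([[.15,.19,.125],[.15,-.19,.125],[-.15,-.19,.125],[-.15,-.045,.125],[-.15,.19,.075],[0,.19,.125]])
px=np.array([[53,45],[606,45],[613,481],[398,481],[53,486],[50,247],[298,421],[209,421],[136,421],[502,562]],float)
px=(px+.5)/4.8-.5+[225,118]
def f(p):
    k=p[4]; q=p[3]
    Q=np.r_[P,[[k,q,keyz(k)],[k,q+.06,keyz(k)],[k,q+.11,keyz(k)],[-.174-p[5],-.1175,.095]]]
    return (proj(inst(p,Q),s["R"],s["t"],s["intrinsics"],s["k1"])-px).ravel()
r=least_squares(f,[.65,-.05,0,0,-.1,.03]); print(np.round(r.x,4)); print(np.round(r.fun.reshape(-1,2),2).tolist())
print("cam",-np.array(s["R"]).T@s["t"])
for n,Q in dict(hinge=[-.03,-.1175,.127],knob=[-.174-r.x[5],-.1175,.092],key=[r.x[4],r.x[3],keyz(r.x[4])]).items(): print(n,np.round(inst(r.x,Q),4))
E
```

```text
[ 0.6677 -0.0492  0.0152  0.0205 -0.1083  0.0282]
[[0.09, -0.86], [0.48, -0.06], [0.65, -0.0], [-0.22, -0.35], [-0.45, -0.38], [-0.55, 1.59], [-0.02, 0.14], [0.08, -0.01], [-0.06, -0.13], [0.01, -0.0]]
cam [ 0.38367831 -0.02678879  1.37371329]
hinge [[ 0.6395 -0.1671  0.127 ]]
knob [[ 0.4674 -0.1697  0.092 ]]
key [[ 0.5591 -0.0303  0.0973]]
```

```bash
cat >> h.py <<'E'
YAW=.0152
def goal(tip,tilt=0):
    """shift mm / turn deg in tool axes to bring closed FINGERTIP to world tip, tool down, tool x along instrument x, tilt: lean (rad)"""
    st=state(); R0=Ro.from_rotvec(st["tool_rot"])
    R1=Ro.from_euler("z",YAW)*Ro.from_euler("y",tilt)*Ro.from_euler("x",np.pi)
    tcp=np.array(tip)-R1.apply([0,0,finger_overhang])
    print("t",round(st["clock"],2),"shift",np.round(R0.inv().apply(tcp-st["ee_pos"])*1e3,1),"turn",np.round(np.degrees((R0.inv()*R1).as_rotvec()),2),"F",np.round(st["contact_force"],1),"tipnow",np.round(st["ee_pos"]+R0.apply([0,0,finger_overhang]),4))
E
python3 - <<'E'
from h import *
print(finger_overhang)
goal([.42,-.17,.25])
E
```

```text
0.017
t 1.65 shift [453.  638.  -18.7] turn [ -0.     0.   -21.26] F [-1.   0.1  0.3] tipnow [0.2177 0.5858 0.2313]
```

```bash
python3 -m handwheel '[[[22,31,-2,0,0,-5,-1],[44,62,-4,0,0,-10,-1],[67,94,-6,0,0,-16,-1],[90,127,-8,0,0,-21.3,-1],[113,160,-10,0,0,-21.3,-1],[136,192,-12,0,0,-21.3,-1],[159,225,-14,0,0,-21.3,-1],[182,257,-18,0,0,-21.3,-1]]]' 30; python3 - <<'E'
from h import *
goal([.42,-.17,.25])
E
```

```text
clock: 2.32
ee_pos: [0.2986, 0.2793, 0.2663]
tool_rot: [3.141, 0.026, -0.0]
contact_force: [1.0, -0.6, -0.0]
grip_width: -0.004
gripper_force: 0.0
t 2.32 shift [113.9 451.2  -0.6] turn [0.   0.01 0.08] F [ 1.  -0.6 -0. ] tipnow [0.2986 0.2793 0.2493]
```

```bash
python3 -m handwheel '[[[10,39,0,0,0,0,-1],[19,78,0,0,0,0,-1],[29,117,0,0,0,0,-1],[39,156,0,0,0,0,-1],[48,195,0,0,0,0,-1],[58,234,0,0,0,0,-1],[68,273,0,0,0,0,-1],[78,312,0,0,0,0,-1]]]' && python3 -m handwheel '[[[9,35,0,0,0,0,-1],[18,70,0,0,0,0,-1],[27,105,0,0,0,0,-1],[36,139,0,0,0,0,-1],[36,139,0,0,0,0,-1]]]'; python3 - <<'E'
from h import *
st=state()
s=snapshot("wrist"); cv2.imwrite("pics/w1.png",s["frame"][:,:,::-1])
T=np.array(s["hand_eye"]); R=Ro.from_rotvec(st["tool_rot"])
for q in ["rod_knob","lid_edge","zero_key_top","amber_small"]:
    print(q,[(round(d["score"],2),np.round(st["ee_pos"]+R.apply(T[:3,:3]@d["position"]+T[:3,3]),3).tolist()) for d in recognise(s,q)[:2]])
# overlay predictions
p=[.6677,-.0492,.0152]; k=-.1083
Q=np.array([[-.15,-.19,.125],[-.15,-.045,.125],[-.03,-.1175,.127],[-.2022,-.1175,.092],[k,.0205,keyz(k)]])
C=(R.inv().apply(inst(p,Q)-st["ee_pos"])-T[:3,3])@T[:3,:3]
print(np.round(proj(C,np.eye(3),np.zeros(3),s["intrinsics"],s["k1"]),1).tolist())
goal([.44,-.17,.088])
E
```

```text
clock: 2.98
ee_pos: [0.3817, -0.0312, 0.267]
tool_rot: [-3.141, -0.026, -0.003]
contact_force: [0.5, 0.3, -0.3]
grip_width: 0.001
gripper_force: 0.0
clock: 3.4
ee_pos: [0.4211, -0.172, 0.2661]
tool_rot: [3.14, 0.015, -0.0]
contact_force: [1.0, -0.6, 0.1]
grip_width: 0.001
gripper_force: 0.0
rod_knob [(0.68, [0.558, -0.168, 0.101])]
lid_edge []
zero_key_top [(0.92, [0.561, -0.032, 0.092])]
amber_small [(0.96, [0.512, -0.315, 0.082])]
[[359.5, 93.0], [188.9, 93.9], [272.7, -86.2], [275.0, 152.9], [120.4, 47.4]]
t 3.65 shift [ 20.2   3.5 161.4] turn [-0.01 -0.01  0.11] F [ 0.2  0.2 -0.4] tipnow [ 0.4197 -0.1669  0.2494]
```

View pics/w1.png

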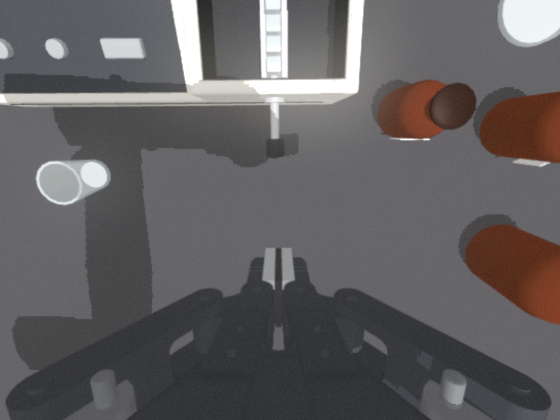

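The wrist view matches the predicted pixels: rim corner (359,93), knob end (275,153), zero key (122,48). Next I'll go down in front of the knob and push.

```bash
python3 -m handwheel '[[[4,1,38,0,0,0,-1],[8,2,76,0,0,0,-1],[12,3,114,0,0,0,-1],[15,3,150,0,0,0,-1],[15,3,162,0,0,0,-1],[15,3,162,0,0,0,-1]]]' && python3 - <<'E'
from h import *
goal([.4845,-.1697,.088])
E
```

```text
clock: 4.15
ee_pos: [0.4327, -0.1688, 0.1014]
tool_rot: [-3.141, -0.028, 0.012]
contact_force: [0.5, 0.1, 0.5]
grip_width: -0.001
gripper_force: 0.0
t 4.15 shift [51.7  1.8 -4. ] turn [-0.05  0.44  0.17] F [0.5 0.1 0.5] tipnow [ 0.4326 -0.1688  0.0844]
```

```bash
python3 -m handwheel '[[[8,0,-2,0,0,0,-1],[16,0,-3,0,0,0,-1],[24,0,-3,0,0,0,-1],[32,0,-3,0,0,0,-1],[40,0,-3,0,0,0,-1],[46,0,-3,0,0,0,-1],[51,0,-3,0,0,0,-1],[51,0,-3,0,0,0,-1]]]' && python3 - <<'E'
from h import *
goal([.4845,-.1697,.088]); goal([.4845,-.1697,.088])
E
```

```text
clock: 4.82
ee_pos: [0.4845, -0.1697, 0.1071]
tool_rot: [-3.141, -0.024, 0.009]
contact_force: [-6.9, 0.6, 5.6]
grip_width: 0.001
gripper_force: 3.1
t 4.82 shift [0.  0.  2.1] turn [-0.01  0.32  0.02] F [-6.9  0.6  5.6] tipnow [ 0.4844 -0.1697  0.0901]
t 4.82 shift [0.  0.  2.1] turn [-0.01  0.32  0.02] F [-6.9  0.6  5.6] tipnow [ 0.4844 -0.1697  0.0901]
```

```bash
python3 -m handwheel '[[[2,0,0,0,0,0,-1],[4,0,0,0,0,0,-1],[4,0,0,0,0,0,-1],[4,0,0,0,0,0,-1]]]'
```

```text
clock: 5.15
ee_pos: [0.4847, -0.1697, 0.1068]
tool_rot: [-3.141, -0.023, 0.02]
contact_force: [-12.7, 1.7, 9.5]
grip_width: 0.004
gripper_force: 6.4
```

Force rises with no further travel, so the rod is home. Next: back off, go up and cross over the lid.

```bash
python3 -m handwheel '[[[-20,0,0,0,0,0,-1],[-40,0,-10,0,0,0,-1],[-40,0,-50,0,0,0,-1],[-40,0,-90,0,0,0,-1],[-40,0,-130,0,0,0,-1],[-40,0,-170,0,0,0,-1],[-40,0,-210,0,0,0,-1],[-40,0,-225,0,0,0,-1]]]' && python3 -m handwheel '[[[0,0,0,0,0,0,-1],[35,0,0,0,0,0,-1],[70,0,0,0,0,0,-1],[105,0,0,0,0,0,-1],[140,0,0,0,0,0,-1],[175,0,0,0,0,0,-1],[210,0,0,0,0,0,-1],[250,0,0,0,0,0,-1]]]' && python3 - <<'E'
from h import *
goal([.71,-.1675,.31])
for c in ("side","top"):
    s=snapshot(c); cv2.imwrite(f"pics/{c}1.png",s["frame"][:,:,::-1])
    p=[.6677,-.0492,.0152]
    for q in ["rod_knob","lid_edge"]:
        print(q,[(round(d["score"],2),np.round(w(s,d["position"]),3).tolist()) for d in recognise(s,q)[:2]])
    for a in (1.35,1.5,1.65):
        Q=[[-.03-.122*np.cos(a)+.0085*np.sin(a),yy,.127+.122*np.sin(a)+.0085*np.cos(a)] for yy in(-.0455,-.1895)]
        print(a,np.round(proj(inst(p,Q),s["R"],s["t"],s["intrinsics"],s["k1"]),1).tolist())
i=cv2.imread("pics/side1.png")[90:250,190:330]; j=cv2.imread("pics/top1.png")[118:243,225:362]
cv2.imwrite("pics/c2.png",np.hstack([cv2.resize(i,(400,457)),cv2.resize(j,(400,457))]))
E
```

```text
clock: 5.82
ee_pos: [0.453, -0.171, 0.3396]
tool_rot: [3.138, 0.026, 0.022]
contact_force: [0.9, 0.2, -0.1]
grip_width: 0.0
gripper_force: 0.0
clock: 6.48
ee_pos: [0.7017, -0.1661, 0.3312]
tool_rot: [-3.141, -0.025, -0.0]
contact_force: [0.7, 0.5, 1.3]
grip_width: 0.003
gripper_force: 0.0
t 6.48 shift [8.3 1.5 4.2] turn [-0.01 -0.    0.03] F [0.7 0.5 1.3] tipnow [ 0.7017 -0.1661  0.3142]
rod_knob [(0.67, [0.591, -0.161, 0.095]), (0.46, [0.482, -0.441, 0.084])]
lid_edge [(0.56, [0.633, -0.117, 0.203])]
1.35 [[265.8, 150.2], [273.2, 130.7]]
1.5 [[260.5, 149.3], [268.2, 129.9]]
1.65 [[255.2, 149.2], [263.2, 129.8]]
rod_knob []
lid_edge [(0.74, [0.629, -0.163, 0.235])]
1.35 [[309.9, 178.1], [359.5, 178.5]]
1.5 [[309.9, 171.8], [359.5, 172.3]]
1.65 [[309.9, 165.8], [359.3, 166.2]]
```

View pics/c2.png

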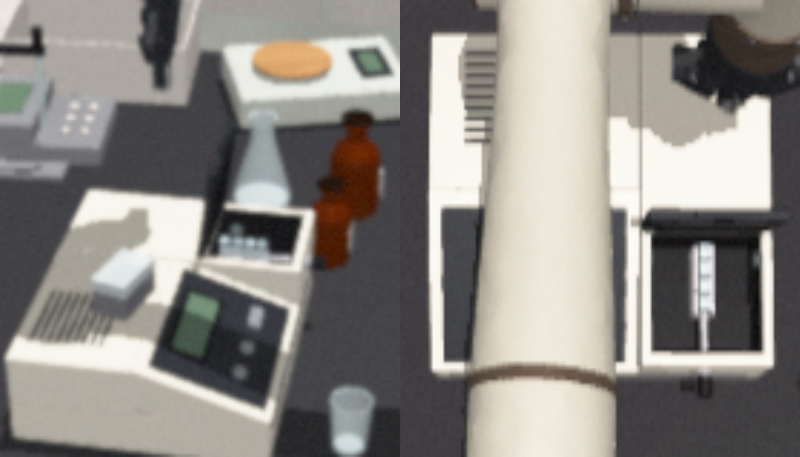

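The rod is now in: the knob end moved about 10 px. From its top-view row the lid is at about 1.42 rad. Next I'll descend behind it and work out the arc.

```bash
python3 -m handwheel '[[[-4,1,20,0,0,0,-1],[-8,1,50,0,0,0,-1],[-12,1,80,0,0,0,-1],[-16,1,82,0,0,0,-1],[-16,1,82,0,0,0,-1]]]' && python3 - <<'E'
from h import *
goal([.685,-.1675,.232])
t0=state()["ee_pos"]-[0,0,finger_overhang]
for a in [1.5,1.4,1.3,1.2,1.1,1,.9,.8,.7,.6,.5,.4,.3,.2,.1,0]:
    x=.6395-.105*np.cos(a)+.0085*np.sin(a)+.011; z=.127+.105*np.sin(a)+.0085*np.cos(a)
    print(a,round((x-t0[0])*1e3,1),round(-(z-t0[2])*1e3,1))
E
```

```text
clock: 7.2
ee_pos: [0.6819, -0.1677, 0.2508]
tool_rot: [3.141, 0.025, -0.003]
contact_force: [-0.1, -0.3, 0.3]
grip_width: 0.001
gripper_force: 0.0
t 7.2 shift [ 3.1 -0.1  1.8] turn [0.02 0.1  0.03] F [-0.1 -0.3  0.3] tipnow [ 0.6819 -0.1677  0.2338]
1.5 -30.3 1.5
1.4 -40.9 1.9
1.3 -51.3 3.4
1.2 -61.5 5.9
1.1 -71.4 9.4
1 -81.0 13.9
0.9 -90.0 19.3
0.8 -98.5 25.6
0.7 -106.2 32.7
0.6 -113.3 40.5
0.5 -119.5 49.0
0.4 -124.8 58.1
0.3 -129.2 67.7
0.2 -132.6 77.6
0.1 -135.0 87.9
0 -136.4 98.3
```

```bash
python3 -m handwheel '[[[-15,0,1,0,0,0,-1],[-30,0,1,0,0,0,-1],[-41,0,2,0,0,0,-1],[-51,0,3,0,0,0,-1],[-61,0,6,0,0,0,-1],[-71,0,9,0,0,0,-1],[-81,0,14,0,0,0,-1],[-90,0,19,0,0,0,-1]]]' && python3 - <<'E'
from h import *
p=[.6677,-.0492,.0152]
goal([.5919,-.1675,.2145])
s=snapshot("side"); 
for q in ["lid_edge"]: print([(round(d["score"],2),np.round(w(s,d["position"]),3).tolist()) for d in recognise(s,q)[:2]])
cv2.imwrite("pics/s2.png",cv2.resize(s["frame"][80:250,180:340,::-1],(640,600)))
E
```

```text
clock: 7.87
ee_pos: [0.5957, -0.1694, 0.2367]
tool_rot: [3.139, 0.026, 0.016]
contact_force: [1.1, 0.6, 2.6]
grip_width: 0.0
gripper_force: 0.8
t 7.87 shift [-3.8 -2.   5.2] turn [ 0.13 -0.59  0.09] F [1.1 0.6 2.6] tipnow [ 0.5959 -0.1695  0.2197]
[(0.69, [0.612, -0.139, 0.186])]
```

View pics/s2.png

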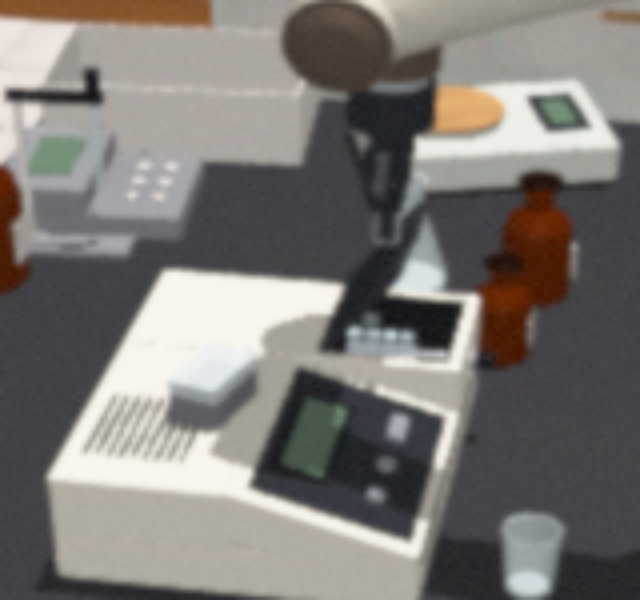

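The finger is on the lid's outer face at about (385,245) and the lid is following, now near 0.9 rad. I'll carry on along the arc.

```bash
python3 -m handwheel '[[[-8,0,6,0,0,0,-1],[-16,0,13,0,0,0,-1],[-23,0,21,0,0,0,-1],[-29,0,30,0,0,0,-1],[-35,0,39,0,0,0,-1],[-39,0,48,0,0,0,-1],[-42,0,58,0,0,0,-1],[-45,0,68,0,0,0,-1]]]' && python3 -m handwheel '[[[-1,0,6,0,0,0,-1],[-1,0,11,0,0,0,-1],[-1,0,14,0,0,0,-1],[-1,0,14,0,0,0,-1],[-1,0,14,0,0,0,-1]]]'
```

```text
clock: 8.63
ee_pos: [0.5502, -0.1698, 0.1648]
tool_rot: [3.141, 0.026, 0.006]
contact_force: [0.5, -0.6, 1.7]
grip_width: -0.001
gripper_force: 0.6
clock: 9.05
ee_pos: [0.5484, -0.1697, 0.1525]
tool_rot: [3.14, 0.027, 0.002]
contact_force: [-5.7, 1.6, 12.5]
grip_width: 0.001
gripper_force: 6.4
```

```bash
python3 -m handwheel '[[[0,0,2,0,0,0,-1],[0,0,4,0,0,0,-1],[0,0,4,0,0,0,-1],[0,0,4,0,0,0,-1]]]' && python3 - <<'E'
from h import *
k=-.1083; p=[.6677,-.0492,.0152]
key=inst(p,[k,.0205,keyz(k)])[0]; n=inst([0,0,.0152],[-np.sin(.322),0,np.cos(.322)])[0]
print(key)
goal(key+.045*n,-.322); goal(key+.045*n,.322)
E
```

```text
clock: 9.38
ee_pos: [0.5485, -0.1698, 0.1522]
tool_rot: [3.139, 0.029, 0.004]
contact_force: [-11.3, 6.5, 29.1]
grip_width: -0.003
gripper_force: 14.8
[ 0.55910092 -0.03034846  0.09733344]
t 9.38 shift [  -6.4 -139.3   -4.3] turn [ 0.11 18.32  0.2 ] F [-11.3   6.5  29.1] tipnow [ 0.5485 -0.1698  0.1352]
t 9.38 shift [   4.4 -139.2   -4.3] turn [  0.17 -18.58   0.16] F [-11.3   6.5  29.1] tipnow [ 0.5485 -0.1698  0.1352]
```

The force reached 29 N with no further motion and the tip is at the shut height (135 mm), so the lid is shut. Next: lift, then go over the zero key with the tool along the panel normal.

```bash
python3 -m handwheel '[[[0,0,-25,0,0,0,-1],[0,0,-50,0,0,0,-1],[-2,-30,-50,0,0,0,-1],[-4,-65,-50,0,6,0,-1],[-6,-100,-50,0,12,0,-1],[-6,-139,-50,0,18.3,0,-1],[-6,-139,-40,0,18.3,0,-1],[-6,-139,-40,0,18.3,0,-1]]]' && python3 - <<'E'
from h import *
st=state();R=Ro.from_rotvec(st["tool_rot"])
s=snapshot("wrist");T=np.array(s["hand_eye"])
for q in ["zero_key_top","rod_knob","lid_edge"]:
    print(q,[(round(d["score"],2),np.round(st["ee_pos"]+R.apply(T[:3,:3]@d["position"]+T[:3,3]),3).tolist()) for d in recognise(s,q)[:2]])
cv2.imwrite("pics/w2.png",s["frame"][:,:,::-1])
n=np.array([-np.sin(.322),0,np.cos(.322)])
goal(np.array([.5591,-.0303,.0973]),-.322)
E
```

```text
clock: 10.05
ee_pos: [0.537, -0.0289, 0.1838]
tool_rot: [-3.1, -0.032, -0.493]
contact_force: [0.1, 0.5, -0.2]
grip_width: -0.002
gripper_force: 0.0
zero_key_top [(0.72, [0.562, -0.029, 0.091]), (0.59, [0.449, 0.063, 0.038])]
rod_knob [(0.53, [0.499, -0.156, 0.097])]
lid_edge [(0.59, [0.573, -0.153, 0.131])]
t 10.25 shift [-11.9  -0.5  73.2] turn [-0.01 -0.01 -0.04] F [0.3 0.1 0. ] tipnow [ 0.5472 -0.031   0.1706]
```

View pics/w2.png

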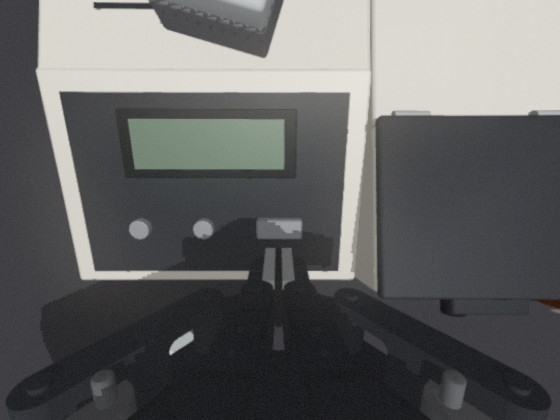

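The zero key is at (280,228), in line with the fingers, and the lid lies flat and shut at the right. I'll approach and press gradually.

```bash
python3 -m handwheel '[[[-12,0,15,0,0,0,-1],[-12,0,40,0,0,0,-1],[-12,0,60,0,0,0,-1],[-12,0,68,0,0,0,-1],[-12,0,68,0,0,0,-1]]]' && python3 -m handwheel '[[[0,0,3,0,0,0,-1],[0,0,6,0,0,0,-1],[0,0,9,0,0,0,-1],[0,0,9,0,0,0,-1],[0,0,9,0,0,0,-1]]]' && python3 - <<'E'
from h import *
goal(np.array([.5591,-.0303,.0973]),-.322)
E
```

```text
clock: 10.67
ee_pos: [0.5502, -0.0318, 0.1153]
tool_rot: [-3.101, -0.021, -0.495]
contact_force: [-0.2, 0.4, 0.3]
grip_width: 0.003
gripper_force: 0.0
clock: 11.08
ee_pos: [0.5535, -0.0304, 0.1098]
tool_rot: [-3.098, -0.025, -0.504]
contact_force: [0.5, -1.4, 3.7]
grip_width: -0.001
gripper_force: 1.6
t 11.08 shift [ 1.3 -0.  -3.4] turn [-0.04 -0.02  0.04] F [ 0.5 -1.4  3.7] tipnow [ 0.5589 -0.0303  0.0937]
```

```bash
python3 -m handwheel '[[[0,0,2,0,0,0,-1],[0,0,4,0,0,0,-1],[0,0,4,0,0,0,-1],[0,0,4,0,0,0,-1]]]' && python3 - <<'E'
from h import *
goal(np.array([.5591,-.0303,.0973]),-.322)
E
```

```text
clock: 11.42
ee_pos: [0.5541, -0.0304, 0.1082]
tool_rot: [-3.098, -0.025, -0.506]
contact_force: [-12.1, -0.2, 24.4]
grip_width: 0.003
gripper_force: 13.6
t 11.42 shift [ 1.3 -0.  -5.1] turn [-0.02 -0.1   0.06] F [-12.1  -0.2  24.4] tipnow [ 0.5595 -0.0303  0.092 ]
```

The key is on its stop: 5 mm down at 27 N. Next: release, withdraw and check.

```bash
python3 -m handwheel '[[[0,0,-10,0,0,0,-1],[0,0,-30,0,0,0,-1],[0,0,-60,0,0,0,-1],[0,0,-95,0,0,0,-1],[0,0,-130,0,0,0,-1],[0,0,-160,0,0,0,-1],[0,0,-160,0,0,0,-1],[0,0,-160,0,0,0,-1]]]' && python3 - <<'E'
from h import *
st=state();R=Ro.from_rotvec(st["tool_rot"]);print(st["contact_force"])
s=snapshot("wrist");cv2.imwrite("pics/w3.png",s["frame"][:,:,::-1])
t=snapshot("top")
for q in ["amber_small","beaker","cuvette_box","amber_medium"]: print(q,[(round(d["score"],2),np.round(w(t,d["position"]),3).tolist()) for d in recognise(t,q)[:1]])
E
```

```text
clock: 12.08
ee_pos: [0.5036, -0.0307, 0.2584]
tool_rot: [-3.096, -0.025, -0.505]
contact_force: [-0.5, -0.2, -1.0]
grip_width: -0.001
gripper_force: 0.0
[-0.48866076 -0.23539695 -0.95373069]
amber_small [(0.88, [0.503, -0.316, 0.082])]
beaker [(0.73, [0.492, -0.449, 0.101])]
cuvette_box [(0.88, [0.711, 0.01, 0.173])]
amber_medium [(0.63, [0.496, -0.449, 0.099])]
```

View pics/w3.png

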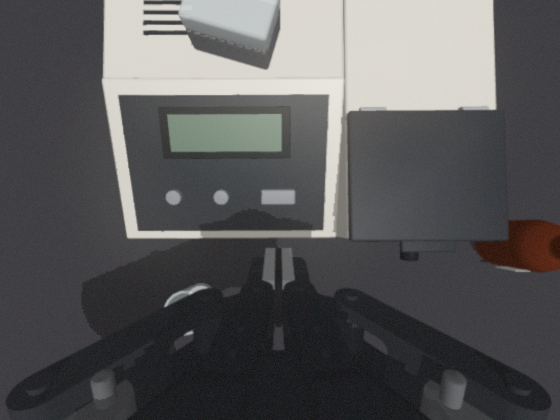

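The lid is flat at (427,175) and the knob is in close under the tab at (409,253). The keys are up at (173/221/278,197), the beaker stands at about (187,305), and the arm touches nothing.

```bash
python3 -c "
from rig import *
print(job_done())"
```

```text
the job is handed in; nothing more can be done
None
```

I pushed the rod home, shut the lid gently, pressed the zero key fully down and released it, and handed the job in at about 12 s; no verdict came back. In the last picture and readings the arm was clear, and the glassware and boxes I checked had not moved.

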